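Sort three mixed-up items back to their own kind

TASK

In each of the three long trays the item in the front bay stands with the wrong kind. Swap these three items round, using the small empty tray as a free spot on the way, so that the loose bottle, carton and tube each end in the front bay of the tray whose back bay holds another just like it: upright, in the middle of the black pad, the carton lying on its base with its long side parallel to the cross wall. Never tip the items over, and leave the beaker and the petri dish where they are.

Things in the scene. Friction and masses are not known exactly. Their poses are not given: they have to be found in the camera images.
- bottle_mid (a point): loose screw-cap bottle, round, 56 mm in diameter below and 105 mm tall, cap 39 mm in diameter on the top 20 mm, straight-sided up to 65 mm above its underside, about 0.18 kg; the point is its centre, 52.5 mm above its underside; z up
- carton_mid (a point): loose closed carton (box of film), 62 mm (x) by 108 mm (y) by 62 mm tall (z), about 0.21 kg; the point is its centre, 31 mm above its underside; starts with its long side roughly along y of the tray it stands in
- tube_mid (a point): loose slim self-standing tube, round, body 28 mm in diameter, 112 mm tall, cap 33 mm in diameter on the top 16 mm, about 35 g; the point is its centre, 56 mm above its underside; z up
- bottle_tray_spot (a point): middle of the front bay (nearer the robot; 93 x 130 mm inside) of a fixed grey tray, on its round black pad, 4 mm above the bench. Tray 210 x 136 mm, rims and cross wall 10 mm above the bench; a bottle like the loose one (105 mm tall) is fixed in the back bay, 117 mm along +x of this point. x to the back bay, y along the cross wall, z up
- carton_tray_spot (a point): middle of the front bay (nearer the robot; 93 x 130 mm inside) of a fixed grey tray, on its round black pad, 4 mm above the bench. Tray 210 x 136 mm, rims and cross wall 10 mm above the bench; a carton like the loose one (62 mm tall, long side along y) is fixed in the back bay, 117 mm along +x of this point. x to the back bay, y along the cross wall, z up
- tube_tray_spot (a point): middle of the front bay (nearer the robot; 93 x 130 mm inside) of a fixed grey tray, on its round black pad, 4 mm above the bench. Tray 210 x 136 mm, rims and cross wall 10 mm above the bench; a tube like the loose one (112 mm tall) is fixed in the back bay, 117 mm along +x of this point. x to the back bay, y along the cross wall, z up
- empty_tray_spot (a point): centre of the floor of a small empty fixed grey tray, on its round black pad, 4 mm above the bench; tray 104 mm (x) by 136 mm (y), rims 10 mm above the bench; x away from the robot, z up. A free spot for use on the way
- beaker_mid (a point): glass beaker, 76 x 70 x 91 mm, standing loose in front of the trays; leave it alone; the point is its centre, 45.5 mm above the bench
- dish_mid (a point): petri dish, 91 mm in diameter and 15 mm tall, lying loose in front of the trays; leave it alone; the point is its centre
Not all that is in view belongs to the job. What is shaped like the part that bears bottle_mid but blue or brown is not meant.

How it is judged:
By the outcome, as a careful person would: the job done as asked, in the order asked, and still so for the second after the job is handed in, with the robot touching nothing.
It also fails if it takes over 120 s, if anything falls off the work surface, if the arm or the gripper's body presses on something with over 40 N, if the wrist force passes 120 N, or if a joint passes its speed limit or range.

ROBOT

A 6-joint arm with a two-finger parallel gripper is mounted at the origin on a cart in front of the work surface, level with it; the furniture and walls round the work are solid. World frame = base frame: x ahead of the robot, y to its left, z up, the work surface at z = 0. Lengths are in m, angles in rad, forces in N, time in s.
With the tool pointing down it reaches from about 0.375 to 0.9 m from the base axis. Payload 3.1 kg.
Tool frame: the origin (TCP) lies on the centre line of the jaws, within the pads' length; the fingertips stand ahead of it and the grasp point (between the pads) lies 3 mm ahead of it (robot.tip_reach is the z of the fingertips in the tool frame, in m); z points along the fingers, y is the line along which they close (so a half turn about z gives the same grasp; the last joint's range is limited). The gripper opens to 87 mm and grips with 3 to 60 N. Pads are 19 mm wide; open, the fingers measure 117 mm over their backs; the gripper's body (75 mm by 190 mm) begins 51 mm behind the grasp point.
Start: joints at [0.938, 0.527, 1.433, -0, 1.181, -0.178], TCP at [0.275, 0.561, 0.245] pointing down, gripper open.
Joint ranges: [-3.08, 3.08], [-0.75, 2.2], [0.22, 2.44], [-1.43, 4.57], [0, 2.65], [-2.85, 2.85]. Speed limits (rad/s): [2.79, 2.79, 3.14, 3.14, 3.14, 3.14].

INTERFACE

Orientations are given as a unit quaternion [x, y, z, w].
In Python, from rig import sensors, eyes, ticket, robot gives the robot as it stands.
- The arm moves only by the tool drive_tool, never from a script. Its argument "deltas" is a list that holds one entry, the list of rows, each a list of 6 numbers: the shift along the tool's x, y, z in mm, then the turn, a rotation vector about the tool's x, y, z in rad. A call has 1 to 8 rows; each row shifts and turns the commanded pose from where the row before left it, along the tool's axes as they then stand; what a row does not reach is not made up. A row lasts 1/12 s, in which the tool goes at most 41.7 mm and 7.16 degrees, less where a joint would pass 70% of its speed; a pose out of reach is approached as far as the arm can. A call is refused whole if a number of a shift passes 41.7 or a number of a turn 0.125, either way. A call with a gripper value outside its range is refused whole. "gripper" is the opening in per cent of the stroke, from 0 (shut) to 100 (fully open), set as the call begins (left out, the last holds). The fingers move at their own pace and stop on an object; "squeeze" is the grip in N (left out, the last holds). Time passes only in rows, so rows that do not move let the fingers close. It gives the time, the measured TCP pose, the force, the opening and the grip force at its end, in the units of the state.
- sensors.get_obs(): the state, without advancing time (a new reading comes with each control period).
- eyes.camera(name): name is "scene" or "top" or "wrist"; returns a dict with "img" (384x512x3 uint8, red, green, blue), "fov_y" (degrees; the focal length in pixels is half the picture's height over the tangent of half this angle, whatever the lens; pixels are square), "cx", "cy" (the principal point, pixels), "D" ([k1, k2, p1, p2, k3] as OpenCV has them; the pictures are not rectified), "xyz" and "attitude" of the camera in the world; the wrist camera has in their place "hand_eye" (4x4, takes a point from camera to tool coordinates, whose origin is the TCP and whose axes are the flange's). Camera axes: x right, y up, looking along -z (the intrinsics and any distortion apply to the point x, -y, -z); pixel columns grow to the right and rows downward; lengths in m; the calibration is good to about 2 mm. A picture is of the moment at which its call begins: read the wrist's pose just before it. There is no depth.
- ticket.hand_in(): hands the job in; it is judged then, once.
The state is a dict: "time": time; "q": joint angles; "joint_velocities": joint speeds; "joint_torque": joint torques, N m; "position": TCP position; "tool_rot": TCP orientation; "ft_force": force on the tool from outside, world axes, zero at the start; "moment": the same for the moment, N m; "grip_width": finger opening in m; "grip_force": force on a finger pad.
Only numpy, scipy, OpenCV 4.12 (cv2) and the standard library are available. Lean on these libraries where they do the work, as an engineer would, in place of code of your own. Each camera call takes 0.05 s, during which the arm holds its last target. There are 200 camera calls.

## Working session

There is one attempt and no reset: what is moved stays moved. The work goes in short steps, Python scripts to look and compute and a tool call to move; the robot and the scene stay as the last step left them, time stands still between calls to the robot, and variables do not carry over. Pictures are saved under pics/ and viewed, at most 14 in all, crops included, and the job is handed in when it is done.

Besides the shell and the picture viewer there is one more tool, called by a JSON object that holds its "name" and its "arguments". drive_tool: Moves the arm, as the interface text tells. Its arguments: {"type":"object","properties":{"deltas":{"type":"array"},"gripper":{"type":"number"},"squeeze":{"type":"number"}},"required":["deltas"]}

```bash
mkdir -p pics; ls; python3 - <<'E'
from rig import sensors, eyes, ticket, robot
import cv2
for n in ("scene","top"):
    c=eyes.camera(n); cv2.imwrite(f"pics/{n}0.png",c["img"][:,:,::-1]); print(n,{k:v for k,v in c.items() if k!="img"})
o=sensors.get_obs(); print(o); print(robot.tip_reach)
E
```

```text
pics
scene {'fov_y': 45.00536070435379, 'cx': 252.74495576223973, 'cy': 191.8790054886201, 'D': array([-0.08765574,  0.        ,  0.        ,  0.        ,  0.        ]), 'xyz': array([-0.40844011, -0.59558913,  0.91972836]), 'attitude': array([ 0.39631041, -0.21879212, -0.44960975,  0.77001243])}
top {'fov_y': 44.39281428172227, 'cx': 266.52389612773584, 'cy': 189.52835689833515, 'D': array([-0.17765332,  0.        ,  0.        ,  0.        ,  0.        ]), 'xyz': array([ 0.42025117, -0.02756262,  1.68671183]), 'attitude': array([ 0.03503936, -0.03625683, -0.70444901,  0.70796135])}
{'time': 0.1, 'q': array([ 9.37509411e-01,  5.28348742e-01,  1.43376754e+00, -1.43220758e-05,
        1.18141618e+00, -1.78497489e-01]), 'joint_velocities': array([ 0.00094806, -0.00205169, -0.00378329, -0.00087467,  0.00081881,
        0.00146626]), 'joint_torque': array([-5.91413868e-05, -4.40987027e+01, -1.77150625e+01,  6.34762365e-02,
        5.33659535e-02, -1.54654094e-05]), 'position': array([0.27414959, 0.56097665, 0.24368659]), 'tool_rot': array([ 2.25437312e-01,  9.74257193e-01, -8.93715896e-04, -3.76871858e-04]), 'ft_force': array([ 0.71359784,  0.08518101, -0.37411992]), 'moment': array([ 0.00718832, -0.00036516, -0.07665716]), 'grip_force': 0.0, 'grip_width': 0.08717661698705213}
0.022
```

View pics/scene0.png

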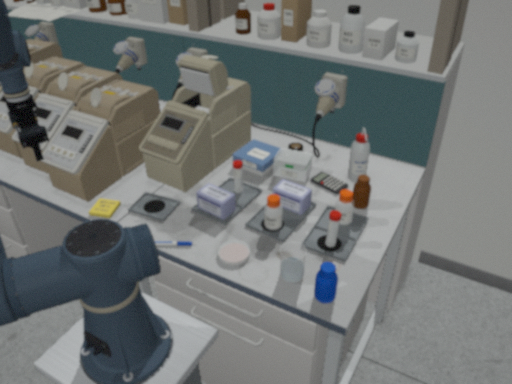

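View pics/top0.png

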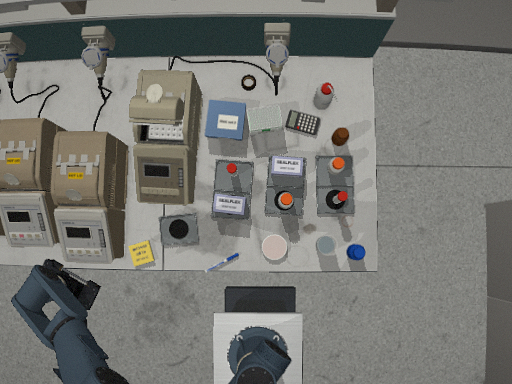

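Scene: the left tray has the carton (front) and a tube (back). The middle tray has the bottle (front) and a carton (back). The right tray has the tube (front) and a bottle (back). The empty tray's pad is at top px (178,229).

Candidates for each item (top px):
- **Bottle:** orange-capped at (286,200) is loose. The one at (338,164) is the fixed back one. Brown (340,136) and blue (356,252) are decoys.
- **Carton:** (230,204) is loose, (287,165) is fixed.
- **Tube:** (342,196) is loose, (232,168) is fixed.

Next I'll check these choices in a close crop.

```bash
cat > h.py <<'E'
import numpy as np, cv2
from scipy.spatial.transform import Rotation as R
from rig import sensors, eyes
def K(c):
    f=c["img"].shape[0]/2/np.tan(np.radians(c["fov_y"]/2)); return np.array([[f,0,c["cx"]],[0,f,c["cy"]],[0,0,1]])
def pose(c,o=None):
    if "xyz" in c: return R.from_quat(c["attitude"]).as_matrix(),np.array(c["xyz"])
    T=np.eye(4); T[:3,:3]=R.from_quat(o["tool_rot"]).as_matrix(); T[:3,3]=o["position"]; T=T@c["hand_eye"]; return T[:3,:3],T[:3,3]
def ground(c,uv,z,o=None):
    A,t=pose(c,o); p=cv2.undistortPoints(np.array(uv,float).reshape(-1,1,2),K(c),c["D"])[:,0]
    d=np.c_[p[:,0],-p[:,1],-np.ones(len(p))]@A.T
    return t+d*((np.broadcast_to(z,len(p))-t[2])/d[:,2])[:,None]
def grab(n,name,crop=None,s=1):
    o=sensors.get_obs(); c=eyes.camera(n); im=c["img"][:,:,::-1]
    if crop: x0,y0,x1,y1=crop; im=im[y0:y1,x0:x1]
    cv2.imwrite(f"pics/{name}.png",cv2.resize(im,None,fx=s,fy=s,interpolation=cv2.INTER_CUBIC)); return c,o
E
python3 - <<'E'
from h import *
c,o=grab("top","top1",(155,150,365,250),3.8)
uv=[(230,204),(286,200),(342,196),(178,229),(232,168),(287,165),(338,164)]
print(ground(c,uv,[.066,.109,.116,.004,.116,.066,.109]).round(3))
E
```

```text
[[ 0.533  0.096  0.066]
 [ 0.545 -0.096  0.109]
 [ 0.559 -0.284  0.116]
 [ 0.447  0.287  0.004]
 [ 0.652  0.087  0.116]
 [ 0.671 -0.101  0.066]
 [ 0.669 -0.273  0.109]]
```

View pics/top1.png

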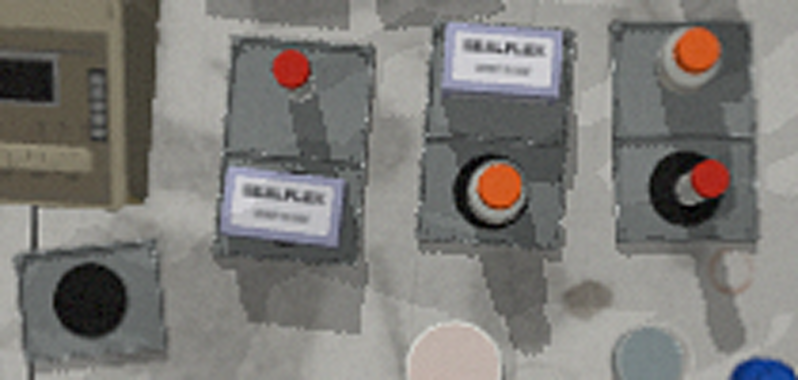

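The crop confirms the choices, at crop scale 3.8. The loose carton top is at (282,205), yawed slightly. The loose orange-capped bottle is at (500,185), and the loose red-capped tube is at (710,179). Now I'll fit the trays from their corners.

```bash
python3 - <<'E'
from h import *
c=eyes.camera("top")
g=lambda pts,z: ground(c,np.array(pts)/3.8+[155,150]-0.37,z)[:,:2]
tr={"L":[(233,38),(374,44),(364,260),(215,256)],"M":[(434,22),(577,27),(562,251),(418,246)],"R":[(611,23),(751,22),(757,250),(617,251)],"E":[(16,256),(157,242),(166,352),(25,366)],"carton":[(228,163),(343,181),(335,245),(220,226)]}
for n,p in tr.items():
    q=g(p,.066 if n=="carton" else .01); ct=q.mean(0)
    v=(q[0]+q[1]-q[2]-q[3])/2; w=(q[0]+q[3]-q[1]-q[2])/2
    y1=np.arctan2(v[1],v[0]);y2=np.arctan2(-w[0],w[1])
    y=y1 if n in"LMR" else y2
    print(n,"ctr",ct.round(4),"len",np.linalg.norm(v).round(3),np.linalg.norm(w).round(3),"yaw",y1.round(3),y2.round(3),"front",(ct-.0585*np.array([np.cos(y1),np.sin(y1)])).round(4) if n in "LMR" else "")
print(g([(500,185)],.109),g([(710,179)],.116),g([(686,187),(90,300)],.004))
o=sensors.get_obs();r=R.from_quat(o["tool_rot"]).as_matrix();print(r.round(3));print(eyes.camera("wrist")["hand_eye"].round(3))
E
```

```text
L ctr [0.592  0.0915] len 0.206 0.137 yaw -0.052 -0.03 front [0.5336 0.0946]
M ctr [ 0.6054 -0.0986] len 0.213 0.136 yaw -0.068 -0.03 front [ 0.547  -0.0946]
R ctr [ 0.6063 -0.2755] len 0.217 0.134 yaw 0.016 0.013 front [ 0.5478 -0.2764]
E ctr [0.4443 0.2841] len 0.104 0.135 yaw 0.101 0.108 front 
carton ctr [0.536  0.1006] len 0.058 0.106 yaw -0.113 -0.154 front 
[[ 0.55056472 -0.09627878]] [[ 0.55613206 -0.28229445]] [[ 0.55811339 -0.2774233 ]
 [ 0.44806802  0.28592957]]
[[-0.898  0.439 -0.001]
 [ 0.439  0.898 -0.001]
 [ 0.    -0.001 -1.   ]]
[[ 0.001  0.966  0.259  0.071]
 [ 1.    -0.    -0.    -0.   ]
 [-0.     0.259 -0.966 -0.14 ]
 [ 0.     0.     0.     1.   ]]
```

Plan: tube → empty tray, bottle → right tray, carton → middle tray, tube → left tray. The carton would put the gripper body too close to the instrument behind the empty tray, so the tube goes there instead. Heading above the tube.

{"name": "drive_tool", "arguments": {"deltas": [[[0,0,0,0,0,-0.1137],[0,0,0,0,0,-0.1137],[0,0,0,0,0,-0.1137],[0,0,0,0,0,-0.1137],[-5,-15,0,0,0,0],[-8,-25,0,0,0,0],[-12,-36,0,0,0,0],[-12,-36,0,0,0,0]]], "gripper": 100}}

```text
time: 0.92
position: [0.3114, 0.4487, 0.2443]
tool_rot: [-0.001, 1.0, -0.0, 0.0]
ft_force: [1.5, -0.7, -0.5]
grip_width: 0.0873
grip_force: 0.0
```

{"name": "drive_tool", "arguments": {"deltas": [[[-12,-36,0,0,0,0],[-12,-36,0,0,0,0],[-12,-36,0,0,0,0],[-12,-36,0,0,0,0],[-12,-36,0,0,0,0],[-12,-36,0,0,0,0],[-12,-36,0,0,0,0],[-12,-36,0,0,0,0]]]}}

```text
time: 1.58
position: [0.4077, 0.1598, 0.2448]
tool_rot: [-0.0, 1.0, 0.0, 0.0]
ft_force: [1.5, -0.7, -0.1]
grip_width: 0.087
grip_force: 0.0
```

{"name": "drive_tool", "arguments": {"deltas": [[[-12,-36,0,0,0,0],[-12,-36,0,0,0,0],[-12,-36,0,0,0,0],[-12,-36,0,0,0,0],[-12,-36,0,0,0,0],[-12,-36,0,0,0,0],[-12,-36,0,0,0,0],[-12,-36,0,0,0,0]]]}}

```text
time: 2.25
position: [0.5037, -0.1285, 0.2446]
tool_rot: [0.0, 1.0, 0.0, 0.0]
ft_force: [-0.3, 0.8, -0.1]
grip_width: 0.087
grip_force: 0.0
```

{"name": "drive_tool", "arguments": {"deltas": [[[-12,-36,0,0,0,0],[-12,-36,0,0,0,0],[-11,-36,0,0,0,0],[-5,-10,0,0,0,0],[0,0,0,0,0,0],[0,0,0,0,0,0]]]}}

```text
time: 2.75
position: [0.5429, -0.2441, 0.244]
tool_rot: [0.001, 1.0, 0.001, -0.001]
ft_force: [0.0, 0.2, -0.7]
grip_width: 0.0873
grip_force: 0.0
```

```bash
python3 - <<'E'
from h import *
c,o=grab("wrist","w1"); print(o["time"],o["position"].round(4),R.from_quat(o["tool_rot"]).as_matrix().round(4).tolist(),o["q"].round(2))
E
```

```text
2.75 [ 0.5429 -0.2441  0.244 ] [[-1.0, 0.0011, -0.0014], [0.0011, 1.0, 0.0017], [0.0014, 0.0017, -1.0]] [-0.61  0.49  1.51  0.    1.15 -2.18]
```

View pics/w1.png

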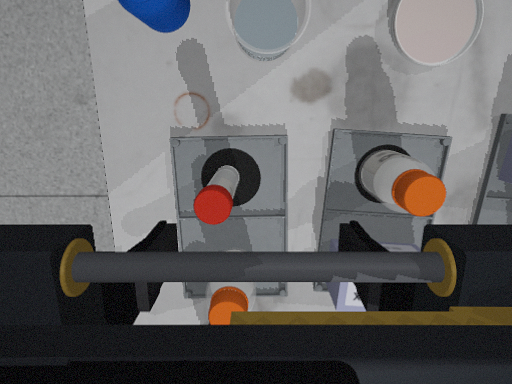

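The wrist view shows the red tube cap at (213,205) with its pad at (231,178), and the right tray's front corners at (171,137) and (287,134). The orange bottle cap is at (420,193) in the next tray, with its front corners at (335,130) and (451,139).

```bash
python3 - <<'E'
from h import *
c=eyes.camera("wrist");o=sensors.get_obs()
g=lambda p,z:ground(c,p,z,o)[:,:2].round(4).tolist()
print("tube",g([(213,205)],.116),"bottle",g([(420,193)],.109))
print("padR",g([(231,178)],.004),"padM",g([(388,175)],.004))
print("R front corners",g([(171,137),(287,134)],.01),"back",g([(186,298),(287,296)],.01),"wall",g([(179,218),(287,215)],.01))
print("M front corners",g([(335,130),(451,139)],.01))
# tube base from body silhouette: bottom of tube visible near (233,170)
im=c["img"].astype(int)
m=(im[:,:,0]>150)&(im[:,:,1]<80)
n,l,s,ct=cv2.connectedComponentsWithStats(m[:220].astype(np.uint8));i=1+s[1:,4].argmax();print(s[i],ct[i])
E
```

```text
tube [[0.5566, -0.2811]] bottle [[0.5476, -0.0991]]
padR [[0.5578, -0.2741]] padM [[0.554, -0.0855]]
R front corners [[0.5085, -0.3413], [0.5049, -0.2085]] back [[0.7177, -0.3357], [0.7149, -0.2033]] wall [[0.6067, -0.3382], [0.6028, -0.2061]]
M front corners [[0.5003, -0.1539], [0.5105, -0.0203]]
[194 191  36  29 876] [211.06278539 206.15068493]
```

{"name": "drive_tool", "arguments": {"deltas": [[[-14,-37.5,0,0,0,0],[0,0,0,0,0,0],[0,0,38,0,0,0],[0,0,38,0,0,0],[0,0,38,0,0,0],[0,0,33,0,0,0],[0,0,18,0,0,0],[0,0,0,0,0,0]]]}}

```text
time: 3.52
position: [0.5545, -0.2782, 0.0753]
tool_rot: [-0.001, 1.0, 0.003, -0.004]
ft_force: [0.7, 0.5, 0.1]
grip_width: 0.0868
grip_force: 0.0
```

{"name": "drive_tool", "arguments": {"deltas": [[[0,0,0,0,0,0],[0,0,0,0,0,0],[0,0,0,0,0,0],[0,0,0,0,0,0],[0,0,0,0,0,0],[0,0,0,0,0,0],[0,0,0,0,0,0],[0,0,0,0,0,0]]], "gripper": 0, "squeeze": 12}}

```text
time: 4.18
position: [0.5576, -0.2822, 0.0799]
tool_rot: [0.0, 1.0, -0.0, 0.0]
ft_force: [-0.8, 0.6, 0.7]
grip_width: 0.0417
grip_force: 0.0
```

{"name": "drive_tool", "arguments": {"deltas": [[[0,0,0,0,0,0],[0,0,0,0,0,0],[0,0,0,0,0,0],[0,0,0,0,0,0],[0,0,0,0,0,0],[0,0,0,0,0,0]]]}}

```text
time: 4.68
position: [0.5576, -0.2821, 0.0796]
tool_rot: [0.0, 1.0, -0.0, 0.0]
ft_force: [0.0, 0.4, 0.4]
grip_width: 0.0327
grip_force: 12.0
```

Width 32.7 mm means the pads' upper ends are on the cap edge. I'll regrip squarely on the cap.

{"name": "drive_tool", "arguments": {"deltas": [[[0,0,0,0,0,0],[0,0,0,0,0,0],[0,0,0,0,0,0],[1,0,-10,0,0,0],[0,0,-10,0,0,0],[0,0,-8,0,0,0],[0,0,0,0,0,0],[0,0,0,0,0,0]]], "gripper": 50}}

```text
time: 5.35
position: [0.5572, -0.2825, 0.1089]
tool_rot: [-0.0, 1.0, -0.001, 0.001]
ft_force: [-0.3, -0.7, 0.1]
grip_width: 0.0435
grip_force: 0.0
```

{"name": "drive_tool", "arguments": {"deltas": [[[0,0,0,0,0,0],[0,0,0,0,0,0],[0,0,0,0,0,0],[0,0,0,0,0,0],[0,0,0,0,0,0],[0,0,0,0,0,0]]], "gripper": 0, "squeeze": 15}}

```text
time: 5.85
position: [0.5563, -0.2819, 0.1072]
tool_rot: [-0.0, 1.0, 0.0, -0.0]
ft_force: [-0.0, -1.0, -0.3]
grip_width: 0.0327
grip_force: 15.0
```

{"name": "drive_tool", "arguments": {"deltas": [[[0,0,-15,0,0,0],[0,0,-30,0,0,0],[0,0,-35,0,0,0],[0,0,-35,0,0,0],[0,0,-20,0,0,0],[3,15,0,0,0,0],[5,25,0,0,0,0],[7,37,0,0,0,0]]]}}

```text
time: 6.52
position: [0.5414, -0.2059, 0.2419]
tool_rot: [0.002, 1.0, -0.001, 0.0]
ft_force: [0.4, -0.1, -1.2]
grip_width: 0.0324
grip_force: 15.0
```

{"name": "drive_tool", "arguments": {"deltas": [[[7,37,0,0,0,0],[7,37,0,0,0,0],[7,37,0,0,0,0],[7,37,0,0,0,0],[7,37,0,0,0,0],[7,37,0,0,0,0],[7,37,0,0,0,0],[7,37,0,0,0,0]]]}}

```text
time: 7.18
position: [0.4833, 0.0931, 0.2413]
tool_rot: [0.0, 1.0, 0.0, -0.001]
ft_force: [0.8, 0.4, 0.1]
grip_width: 0.0326
grip_force: 15.0
```

{"name": "drive_tool", "arguments": {"deltas": [[[7,37,0,0,0,0],[7,37,0,0,0,0],[7,37,0,0,0,0],[7,30,0,0,0,0],[7,18,0,0,0,0],[4,10,0,0,0,0],[0,0,0,0,0,0],[0,0,0,0,0,0]]]}}

```text
time: 7.85
position: [0.4457, 0.2597, 0.2418]
tool_rot: [-0.001, 1.0, -0.001, -0.001]
ft_force: [-0.3, -0.1, -0.9]
grip_width: 0.0324
grip_force: 15.0
```

```bash
python3 - <<'E'
from h import *
c,o=grab("wrist","w2"); print(o["time"],o["position"].round(4),R.from_quat(o["tool_rot"]).as_matrix().round(4).tolist(),o["q"].round(2),o["grip_width"])
E
```

```text
7.85 [0.4457 0.2597 0.2418] [[-1.0, -0.0013, -0.0013], [-0.0013, 1.0, -0.0012], [0.0013, -0.0012, -1.0]] [ 0.31  0.39  1.71 -0.    1.05 -1.26] 0.0324350895972526
```

View pics/w2.png

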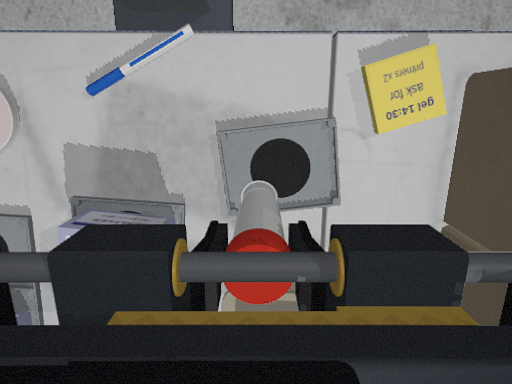

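The tube hangs upright in the jaws with its bottom at (259,193). The empty tray's pad is at (280,168).

```bash
python3 - <<'E'
from h import *
c=eyes.camera("wrist");o=sensors.get_obs()
g=lambda p,z:ground(c,p,z,o)[:,:2].round(4)
q=g([(217,127),(336,119),(339,205),(232,215)],.01);print(q.tolist(),q.mean(0));print("pad",g([(280,168)],.004))
print("tube bottom", g([(259,196)],.138), "L carton/tray front", g([(73,198),(185,203)],.01).tolist())
E
```

```text
[[0.4013, 0.2127], [0.3926, 0.3468], [0.4938, 0.3567], [0.5065, 0.2275]] [0.44855  0.285925]
pad [[0.4496 0.2853]]
tube bottom [[0.4459 0.2598]] L carton/tray front [[0.4848, 0.038], [0.4912, 0.1713]]
```

{"name": "drive_tool", "arguments": {"deltas": [[[-3.3,26,0,0,0,0],[0,0,15,0,0,0],[0,0,35,0,0,0],[0,0,35,0,0,0],[0,0,25,0,0,0],[0,0,12,0,0,0],[0,0,6,0,0,0],[0,0,4,0,0,0]]]}}

```text
time: 8.62
position: [0.4503, 0.2847, 0.1097]
tool_rot: [0.001, 1.0, -0.0, -0.001]
ft_force: [-0.3, 0.1, -0.2]
grip_width: 0.0328
grip_force: 15.0
```

{"name": "drive_tool", "arguments": {"deltas": [[[0,0,0,0,0,0],[0,0,2,0,0,0],[0,0,0,0,0,0],[0,0,0,0,0,0]]]}}

```text
time: 8.95
position: [0.4504, 0.2861, 0.1094]
tool_rot: [0.0, 1.0, 0.0, 0.001]
ft_force: [-0.4, 0.7, -1.0]
grip_width: 0.0327
grip_force: 15.0
```

{"name": "drive_tool", "arguments": {"deltas": [[[0,0,1.5,0,0,0],[0,0,0,0,0,0],[0,0,0,0,0,0]]]}}

```text
time: 9.2
position: [0.4498, 0.2861, 0.1073]
tool_rot: [-0.0, 1.0, 0.0, 0.0]
ft_force: [-0.2, -0.7, -0.6]
grip_width: 0.0326
grip_force: 15.0
```

{"name": "drive_tool", "arguments": {"deltas": [[[0,0,0,0,0,0],[0,0,0,0,0,0],[0,0,0,0,0,0],[0,0,0,0,0,0],[0,0,-5,0,0,0],[0,0,-30,0,0,0],[0,0,-38,0,0,0],[0,0,-38,0,0,0]]], "gripper": 100}}

```text
time: 9.87
position: [0.449, 0.2856, 0.2188]
tool_rot: [0.0, 1.0, -0.001, -0.001]
ft_force: [1.4, 0.2, -0.2]
grip_width: 0.078
grip_force: 0.0
```

{"name": "drive_tool", "arguments": {"deltas": [[[-5,-18,-20,0,0,0],[-9,-34,0,0,0,0],[-9,-34,0,0,0,0],[-9,-34,0,0,0,0],[-9,-34,0,0,0,0],[-9,-34,0,0,0,0],[-9,-34,0,0,0,0],[-9,-34,0,0,0,0]]]}}

```text
time: 10.53
position: [0.5178, 0.0283, 0.2385]
tool_rot: [0.0, 1.0, -0.0, 0.0]
ft_force: [0.8, 1.1, 0.1]
grip_width: 0.0871
grip_force: 0.0
```

{"name": "drive_tool", "arguments": {"deltas": [[[-9,-34,0,0,0,0],[-9,-34,0,0,0,0],[-8,-34,0,0,0,0],[-5,-24,0,0,0,0],[-1,-6,0,0,0,0],[0,0,0,0,0,0],[0,0,0,0,0,0]]]}}

```text
time: 11.12
position: [0.5492, -0.1014, 0.238]
tool_rot: [0.0, 1.0, 0.001, -0.001]
ft_force: [-0.9, 0.7, 0.2]
grip_width: 0.087
grip_force: 0.0
```

```bash
python3 - <<'E'
from h import *
c,o=grab("wrist","w3"); print(o["time"],o["position"].round(4),R.from_quat(o["tool_rot"]).as_matrix().round(4).tolist(),o["q"].round(2))
E
```

```text
11.1167 [ 0.5492 -0.1014  0.238 ] [[-1.0, 0.0007, -0.001], [0.0007, 1.0, 0.0011], [0.001, 0.0011, -1.0]] [-0.38  0.45  1.61  0.    1.09 -1.95]
```

View pics/w3.png

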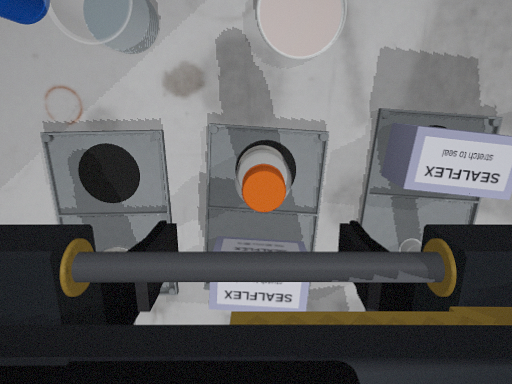

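Right tray now empty, pad at (109,172). The bottle cap is at (265,188), the middle tray's front corners are at (211,124) and (328,131), and the left tray's are at (380,108) and (501,118).

```bash
python3 - <<'E'
from h import *
c=eyes.camera("wrist");o=sensors.get_obs()
g=lambda p,z:ground(c,p,z,o)[:,:2].round(4)
im=c["img"].astype(int); m=((im[:,:,0]>170)&(im[:,:,2]<80)&(im[:,:,1]>50))[:230]
n,l,s,ct=cv2.connectedComponentsWithStats(m.astype(np.uint8));i=1+s[1:,4].argmax();print(s[i],ct[i])
print("bottle",g([(265,189)],.109),"padR",g([(109,172.5)],.004),"Rcorn",g([(42,131),(165,129)],.01).tolist())
for n,p in (("M",[(209,124),(328,131)]),("L",[(380,108),(501,118)])):
    q=g(p,.01);d=q[1]-q[0];d/=np.linalg.norm(d);print(n,q.tolist(),"bay",q.mean(0)+.0505*np.array([d[1],-d[0]]),"yaw",np.arctan2(-d[0],d[1]))
print("wallM",g([(210,210),(323,214)],.01).tolist())
E
```

```text
[ 242  171   43   41 1363] [262.8730741  191.12912693]
bottle [[ 0.549 -0.094]] padR [[ 0.5568 -0.275 ]] Rcorn [[0.5084, -0.3411], [0.5057, -0.204]]
M [[0.5001, -0.1545], [0.5076, -0.0213]] bay [ 0.55427014 -0.09073897] yaw -0.05624691473552228
L [[0.4826, 0.0345], [0.4934, 0.1691]] bay [0.53833822 0.09776098] yaw -0.08006621083038537
wallM [[0.6011, -0.1571], [0.606, -0.0216]]
```

{"name": "drive_tool", "arguments": {"deltas": [[[-1,5.5,0,0,0,0],[0,0,20,0,0,0],[0,0,38,0,0,0],[0,0,38,0,0,0],[0,0,36,0,0,0],[0,0,24,0,0,0],[0,0,13,0,0,0],[0,0,0,0,0,0]]]}}

```text
time: 11.88
position: [0.5485, -0.0941, 0.066]
tool_rot: [-0.001, 1.0, 0.001, -0.003]
ft_force: [0.3, -0.4, -0.5]
grip_width: 0.0874
grip_force: 0.0
```

{"name": "drive_tool", "arguments": {"deltas": [[[0,0,0,0,0,0],[0,0,0,0,0,0],[0,0,0,0,0,0],[0,0,0,0,0,0],[0,0,0,0,0,0],[0,0,0,0,0,0],[0,0,0,0,0,0],[0,0,0,0,0,0]]], "gripper": 0, "squeeze": 25}}

```text
time: 12.55
position: [0.5513, -0.0966, 0.0699]
tool_rot: [0.0, 1.0, -0.0, 0.001]
ft_force: [-0.2, 1.7, 5.9]
grip_width: 0.0544
grip_force: 25.0
```

{"name": "drive_tool", "arguments": {"deltas": [[[0,0,0,0,0,0],[0,0,-10,0,0,0],[0,0,-25,0,0,0],[0,0,-35,0,0,0],[0,0,-35,0,0,0],[0,0,-25,0,0,0],[0,0,0,0,0,0],[0,0,0,0,0,0]]]}}

```text
time: 13.22
position: [0.5514, -0.0968, 0.2007]
tool_rot: [-0.0, 1.0, -0.001, 0.002]
ft_force: [-1.1, 0.3, -1.4]
grip_width: 0.0544
grip_force: 25.0
```

{"name": "drive_tool", "arguments": {"deltas": [[[-1,-15,0,0,0,0],[-1,-32,0,0,0,0],[-1,-36,0,0,0,0],[-1,-36,0,0,0,0],[-1,-30,0,0,0,0],[-1.5,-20,0,0,0,0],[0,-8.5,0,0,0,0],[0,0,0,0,0,0]]]}}

```text
time: 13.88
position: [0.5562, -0.2764, 0.1968]
tool_rot: [0.002, 1.0, 0.001, -0.001]
ft_force: [0.4, -0.0, -1.1]
grip_width: 0.0544
grip_force: 25.0
```

{"name": "drive_tool", "arguments": {"deltas": [[[0,0,0,0,0,0],[0,0,0,0,0,0]]]}}

```text
time: 14.05
position: [0.5565, -0.2723, 0.198]
tool_rot: [-0.0, 1.0, 0.001, -0.001]
ft_force: [0.3, 0.3, -0.5]
grip_width: 0.0543
grip_force: 25.0
```

```bash
python3 - <<'E'
from h import *
c,o=grab("wrist","w4"); print(o["time"],o["position"].round(4),R.from_quat(o["tool_rot"]).as_matrix().round(4).tolist(),o["ft_force"])
E
```

```text
14.05 [ 0.5565 -0.2723  0.198 ] [[-1.0, -0.0008, -0.0025], [-0.0008, 1.0, 0.0025], [0.0025, 0.0025, -1.0]] [ 0.33950609  0.32552619 -0.524334  ]
```

View pics/w4.png

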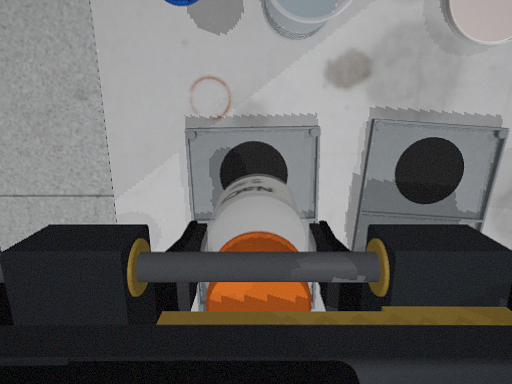

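The bottle is held upright over the right tray. The right pad is at about (253,172), with tray corners at (187,131) and (320,128). The middle pad, now free, is at (430,170).

```bash
python3 - <<'E'
from h import *
c=eyes.camera("wrist");o=sensors.get_obs()
g=lambda p,z:ground(c,p,z,o)[:,:2].round(4)
print(o["position"],"padM",g([(430,170)],.004),"padR",g([(253,172)],.004))
for n,p in (("R",[(186,130),(320,127)]),("M",[(371,120),(507,128)])):
    q=g(p,.01);d=q[1]-q[0];d/=np.linalg.norm(d);print(n,q.tolist(),"bay",q.mean(0)+.0505*np.array([d[1],-d[0]]),"yaw",np.arctan2(-d[0],d[1]))
E
```

```text
[ 0.55701701 -0.2721795   0.19869588] padM [[ 0.5532 -0.0906]] padR [[ 0.5557 -0.2769]]
R [[0.5117, -0.3438], [0.5085, -0.2098]] bay [ 0.56058561 -0.27559437] yaw 0.023876059002112683
M [[0.5016, -0.1595], [0.5094, -0.0236]] bay [ 0.55591703 -0.09444369] yaw -0.057332244021633935
```

{"name": "drive_tool", "arguments": {"deltas": [[[-1.5,-2.8,0,0,0,0],[0,0,18,0,0,0],[0,0,35,0,0,0],[0,0,35,0,0,0],[0,0,20,0,0,0],[0,0,10,0,0,0],[0,0,5,0,0,0],[0,0,0,0,0,0]]]}}

```text
time: 14.82
position: [0.559, -0.2765, 0.0756]
tool_rot: [-0.0, 1.0, 0.0, -0.0]
ft_force: [0.8, 0.4, -1.7]
grip_width: 0.0542
grip_force: 25.0
```

{"name": "drive_tool", "arguments": {"deltas": [[[0,0,0,0,0,0],[0,0,0,0,0,0],[0,0,2,0,0,0],[0,0,0,0,0,0],[0,0,0,0,0,0]]]}}

```text
time: 15.23
position: [0.5591, -0.2771, 0.0748]
tool_rot: [0.0, 1.0, -0.0, 0.0]
ft_force: [1.0, 0.7, -1.7]
grip_width: 0.0543
grip_force: 25.0
```

{"name": "drive_tool", "arguments": {"deltas": [[[0,1.5,0,0,0,0],[0,0,2,0,0,0],[0,0,1,0,0,0],[0,0,1,0,0,0],[0,0,0,0,0,0],[0,0,0,0,0,0]]]}}

```text
time: 15.73
position: [0.5587, -0.2753, 0.07]
tool_rot: [0.0, 1.0, 0.0, -0.0]
ft_force: [-0.7, 0.3, -0.2]
grip_width: 0.0542
grip_force: 25.0
```

{"name": "drive_tool", "arguments": {"deltas": [[[0,0,0,0,0,0],[0,0,0,0,0,0],[0,0,0,0,0,0],[0,0,0,0,0,0],[0,0,-10,0,0,0],[0,0,-30,0,0,0],[0,0,-38,0,0,0],[0,0,-38,0,0,0]]], "gripper": 100}}

```text
time: 16.4
position: [0.5582, -0.2749, 0.1871]
tool_rot: [0.0, 1.0, 0.001, -0.001]
ft_force: [0.7, -0.4, 0.7]
grip_width: 0.0862
grip_force: 0.0
```

{"name": "drive_tool", "arguments": {"deltas": [[[0,0,-38,0,0,0],[0,0,-12,0,0,0],[0,0,0,0,0,0.1208],[0,0,0,0,0,0.1208],[0,0,0,0,0,0.1208],[0,0,0,0,0,0.1208],[0,0,0,0,0,0.1208],[0,0,0,0,0,0.1208]]]}}

```text
time: 17.07
position: [0.5587, -0.2753, 0.237]
tool_rot: [0.357, 0.934, -0.0, 0.0]
ft_force: [0.7, 0.1, 0.6]
grip_width: 0.0872
grip_force: 0.0
```

{"name": "drive_tool", "arguments": {"deltas": [[[0,0,0,0,0,0.1208],[0,0,0,0,0,0.1208],[0,0,0,0,0,0.1208],[0,0,0,0,0,0.1208],[0,0,0,0,0,0.1208],[0,0,0,0,0,0.1208],[0,0,0,0,0,0.1208],[16,0,0,0,0,0]]]}}

```text
time: 17.73
position: [0.5592, -0.2616, 0.2369]
tool_rot: [0.709, 0.706, -0.0, 0.002]
ft_force: [0.4, -0.3, -0.1]
grip_width: 0.0871
grip_force: 0.0
```

{"name": "drive_tool", "arguments": {"deltas": [[[34,-2,0,0,0,0],[38,-2,0,0,0,0],[38,-2,0,0,0,0],[38,-2,0,0,0,0],[38,-2,0,0,0,0],[38,-2,0,0,0,0],[38,-2,0,0,0,0],[34,-2,0,0,0,0]]]}}

```text
time: 18.4
position: [0.5413, 0.04, 0.2367]
tool_rot: [0.705, 0.709, 0.0, -0.0]
ft_force: [1.3, 0.4, -0.5]
grip_width: 0.087
grip_force: 0.0
```

{"name": "drive_tool", "arguments": {"deltas": [[[30,-4,0,0,0,0],[20,-2,0,0,0,0],[10,0,0,0,0,0],[0,0,0,0,0,0],[0,0,0,0,0,0],[0,0,0,0,0,0]]]}}

```text
time: 18.9
position: [0.5369, 0.0958, 0.2362]
tool_rot: [0.707, 0.707, -0.0, 0.0]
ft_force: [0.2, -0.2, 0.4]
grip_width: 0.0868
grip_force: 0.0
```

```bash
python3 - <<'E'
from h import *
c,o=grab("wrist","w5"); print(o["time"],o["position"].round(4),R.from_quat(o["tool_rot"]).as_matrix().round(4).tolist(),o["q"].round(2))
E
```

```text
18.9 [0.5369 0.0958 0.2362] [[-0.0005, 1.0, 0.0004], [1.0, 0.0005, -0.0006], [-0.0006, 0.0004, -1.0]] [-0.03  0.43  1.64 -0.    1.07 -0.03]
```

View pics/w5.png

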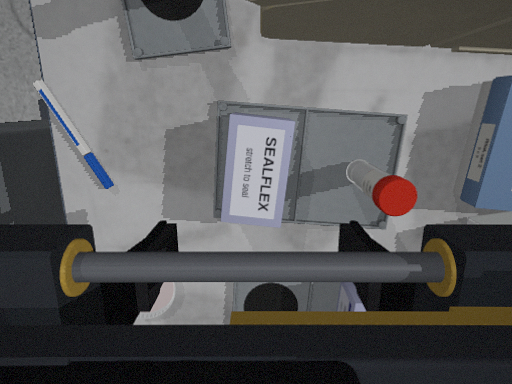

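The carton's top face has corners near (231,113), (298,117), (281,226) and (222,220). The left tray's outline is (217,101), (406,115), (386,227), (215,219).

```bash
python3 - <<'E'
from h import *
c=eyes.camera("wrist");o=sensors.get_obs()
g=lambda p,z:ground(c,p,z,o)[:,:2].round(4)
q=g([(230,113),(298,117),(281,226),(222,220)],.066); print(q.tolist(),"ctr",q.mean(0))
w=(q[0]+q[1]-q[2]-q[3])/2; v=(q[1]+q[2]-q[0]-q[3])/2
print("size",np.linalg.norm(v),np.linalg.norm(w),"yaw",np.arctan2(-w[0],w[1]),np.arctan2(v[1],v[0]))
t=g([(217,101),(406,115),(386,227),(215,219)],.01); v=(t[1]+t[2]-t[0]-t[3])/2; y=np.arctan2(v[1],v[0]); fr=(t[0]+t[3])/2
print("tray",t.tolist(),"yaw",y,"len",np.linalg.norm(v),"bay",fr+.0505*np.array([np.cos(y),np.sin(y)]),t.mean(0)-.0545*np.array([np.cos(y),np.sin(y)]))
A=c["img"]; a=cv2.cvtColor(A,cv2.COLOR_RGB2HSV); m=((a[:,:,0]>105)&(a[:,:,0]<150)&(a[:,:,1]>25)|(A.min(2)>150))[105:232,205:310].astype(np.uint8)
n,l,s,ct=cv2.connectedComponentsWithStats(m);i=1+s[1:,4].argmax();k=cv2.findContours((l==i).astype(np.uint8),0,2)[0];r=cv2.minAreaRect(max(k,key=len));print(r,cv2.boxPoints(r)+[205,105])
E
```

```text
[[0.5113, 0.1576], [0.5748, 0.154], [0.5609, 0.0452], [0.5007, 0.0517]] ctr [0.536925 0.102125]
size 0.06205582164470949 0.1080466797268662 yaw -0.11362123538838985 -0.0814684331811011
tray [[0.4927, 0.1688], [0.7001, 0.1537], [0.6917, 0.0221], [0.4857, 0.0323]] yaw -0.06112357147753684 len 0.20708672700103206 bay [0.53960569 0.09746518] [0.53815178 0.09755416]
((50.841461181640625, 68.92683410644531), (66.36934661865234, 119.3764877319336), 6.340191841125488) [[216.26828766 229.5853653 ]
 [229.45121765 110.93902636]
 [295.4146347  118.26830292]
 [282.23170471 236.91464233]]
```

{"name": "drive_tool", "arguments": {"deltas": [[[6,0,0,0,0,0],[0,0,15,0,0,0.055],[0,0,35,0,0,0.055],[0,0,35,0,0,0],[0,0,35,0,0,0],[0,0,25,0,0,0],[0,0,14,0,0,0],[0,0,6,0,0,0]]]}}

```text
time: 19.67
position: [0.5352, 0.1021, 0.0684]
tool_rot: [0.745, 0.667, -0.002, -0.002]
ft_force: [0.1, -0.6, -0.2]
grip_width: 0.0869
grip_force: 0.0
```

{"name": "drive_tool", "arguments": {"deltas": [[[0,0,0,0,0,0],[0,0,0,0,0,0],[0,0,0,0,0,0],[0,0,0,0,0,0],[0,0,0,0,0,0],[0,0,0,0,0,0],[0,0,0,0,0,0],[0,0,0,0,0,0]]], "gripper": 0, "squeeze": 30}}

```text
time: 20.33
position: [0.5367, 0.1027, 0.0722]
tool_rot: [0.745, 0.667, 0.0, 0.0]
ft_force: [-1.3, -0.7, 6.3]
grip_width: 0.0618
grip_force: 30.0
```

{"name": "drive_tool", "arguments": {"deltas": [[[0,0,0,0,0,0],[0,0,-10,0,0,0],[0,0,-25,0,0,0],[0,0,-35,0,0,0],[0,0,-30,0,0,0],[0,0,-15,0,0,-0.026],[0,0,0,0,0,-0.027],[-10,1,0,0,0,0]]]}}

```text
time: 21.0
position: [0.5376, 0.0937, 0.188]
tool_rot: [0.726, 0.688, 0.002, 0.001]
ft_force: [-0.3, 0.6, -2.1]
grip_width: 0.062
grip_force: 30.0
```

{"name": "drive_tool", "arguments": {"deltas": [[[-22,3,0,0,0,0],[-34,5,0,0,0,0],[-36,6,0,0,0,0],[-36,6,0,0,0,0],[-28,4,0,0,0,0],[-18,3,0,0,0,0],[-8,0,0,0,0,0],[0,0,0,0,0,0]]]}}

```text
time: 21.67
position: [0.5532, -0.0927, 0.1854]
tool_rot: [0.728, 0.686, -0.0, -0.0]
ft_force: [0.1, -0.3, -1.9]
grip_width: 0.0619
grip_force: 30.0
```

{"name": "drive_tool", "arguments": {"deltas": [[[0,0,0,0,0,0],[0,0,0,0,0,0]]]}}

```text
time: 21.83
position: [0.5529, -0.0893, 0.1857]
tool_rot: [0.727, 0.687, -0.0, -0.001]
ft_force: [-0.1, -0.1, -1.9]
grip_width: 0.0616
grip_force: 30.0
```

```bash
python3 - <<'E'
from h import *
c,o=grab("wrist","w6"); print(o["time"],o["position"].round(4),R.from_quat(o["tool_rot"]).as_matrix().round(4).tolist(),o["ft_force"].round(1))
E
```

```text
21.8333 [ 0.5529 -0.0893  0.1857] [[0.0559, 0.9984, -0.0017], [0.9984, -0.0559, 0.0011], [0.0011, -0.0017, -1.0]] [-0.1 -0.1 -1.9]
```

View pics/w6.png

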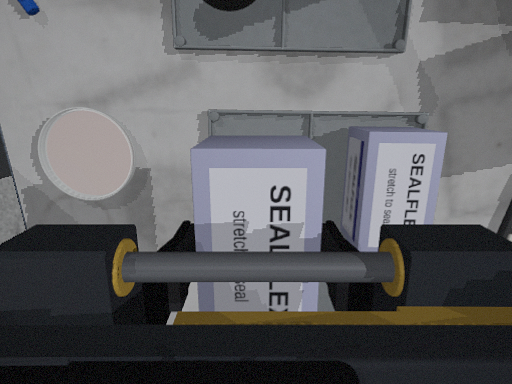

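The carton is held level over the middle tray, whose +y edge runs from (209,111) to (429,115). The fixed carton is parallel at (395,190). The left tray's front-right corner is at (175,47).

```bash
python3 - <<'E'
from h import *
c=eyes.camera("wrist");o=sensors.get_obs()
g=lambda p,z:ground(c,p,z,o)[:,:2].round(4)
e=g([(209,111),(429,115)],.01);d=e[1]-e[0];L=np.linalg.norm(d);d/=L;y=np.arctan2(d[1],d[0])
print(o["position"],e.tolist(),L,"yaw",y,"bay",e[0]+.0505*d+.068*np.array([d[1],-d[0]]))
e=g([(350,127),(441,130)],.066);print("fixed carton +y end",e.tolist(),np.arctan2(*(e[1]-e[0])[::-1]))
E
```

```text
[ 0.55327772 -0.08908938  0.18592016] [[0.5105, -0.0225], [0.7186, -0.0377]] 0.20865437929744018 yaw -0.07291232579905993 bay [ 0.55591218 -0.09399814]
fixed carton +y end [[0.6289, -0.0401], [0.7005, -0.0464]] -0.08776280499228353
```

{"name": "drive_tool", "arguments": {"deltas": [[[-3,1.7,0,0,0,0.01],[0,0,15,0,0,0],[0,0,32,0,0,0],[0,0,32,0,0,0],[0,0,16,0,0,0],[0,0,8,0,0,0],[0,0,4,0,0,0],[0,0,0,0,0,0]]]}}

```text
time: 22.6
position: [0.5556, -0.0935, 0.0788]
tool_rot: [0.73, 0.683, -0.0, -0.0]
ft_force: [-0.2, -0.3, -2.4]
grip_width: 0.0621
grip_force: 30.0
```

{"name": "drive_tool", "arguments": {"deltas": [[[0,0,0,0,0,0],[0,0,2,0,0,0],[0,0,2,0,0,0],[0,0,0,0,0,0],[0,0,0,0,0,0]]]}}

```text
time: 23.02
position: [0.5555, -0.0938, 0.0755]
tool_rot: [0.73, 0.683, 0.0, 0.0]
ft_force: [1.1, -0.3, -2.0]
grip_width: 0.0617
grip_force: 30.0
```

{"name": "drive_tool", "arguments": {"deltas": [[[0.8,-0.7,1.5,0,0,0],[0,0,1.2,0,0,0],[0,0,0,0,0,0],[0,0,0,0,0,0],[0,0,0,0,0,0]]]}}

```text
time: 23.43
position: [0.5546, -0.0929, 0.0723]
tool_rot: [0.73, 0.683, -0.0, -0.0]
ft_force: [0.9, 0.3, -3.0]
grip_width: 0.0617
grip_force: 30.0
```

{"name": "drive_tool", "arguments": {"deltas": [[[0,0,1,0,0,0],[0,0,0,0,0,0],[0,0,0,0,0,0],[0,0,0,0,0,0]]]}}

```text
time: 23.77
position: [0.5546, -0.0929, 0.0722]
tool_rot: [0.73, 0.683, 0.0, 0.0]
ft_force: [-1.5, 0.4, 4.9]
grip_width: 0.0616
grip_force: 30.0
```

{"name": "drive_tool", "arguments": {"deltas": [[[0,0,0,0,0,0],[0,0,0,0,0,0],[0,0,0,0,0,0],[0,0,0,0,0,0],[0,0,-10,0,0,0],[0,0,-30,0,0,0],[0,0,-38,0,0,0],[0,0,-38,0,0,0]]], "gripper": 100}}

```text
time: 24.43
position: [0.5539, -0.0926, 0.1883]
tool_rot: [0.73, 0.683, -0.001, -0.001]
ft_force: [0.5, -1.2, -0.5]
grip_width: 0.0865
grip_force: 0.0
```

{"name": "drive_tool", "arguments": {"deltas": [[[0,0,-38,0,0,0],[0,0,-12,0,0,-0.117],[0,0,0,0,0,-0.117],[0,0,0,0,0,-0.117],[0,0,0,0,0,-0.117],[0,0,0,0,0,-0.117],[0,0,0,0,0,-0.117],[0,0,0,0,0,-0.117]]]}}

```text
time: 25.1
position: [0.5545, -0.0928, 0.238]
tool_rot: [0.395, 0.919, 0.0, 0.0]
ft_force: [1.0, 0.2, 0.5]
grip_width: 0.0873
grip_force: 0.0
```

{"name": "drive_tool", "arguments": {"deltas": [[[0,0,0,0,0,-0.117],[0,0,0,0,0,-0.117],[0,0,0,0,0,-0.117],[0,0,0,0,0,-0.117],[0,0,0,0,0,-0.117],[0,0,0,0,0,-0.117],[0,0,0,0,0,-0.117],[4,14,0,0,0,0]]]}}

```text
time: 25.77
position: [0.5517, -0.0806, 0.2381]
tool_rot: [-0.0, 1.0, -0.001, 0.001]
ft_force: [-0.3, -0.6, 1.1]
grip_width: 0.0872
grip_force: 0.0
```

{"name": "drive_tool", "arguments": {"deltas": [[[10,34,0,0,0,0],[10,37,0,0,0,0],[10,37,0,0,0,0],[10,37,0,0,0,0],[10,37,0,0,0,0],[10,37,0,0,0,0],[10,37,0,0,0,0],[10,37,0,0,0,0]]]}}

```text
time: 26.43
position: [0.4686, 0.2164, 0.2379]
tool_rot: [0.001, 1.0, 0.0, -0.0]
ft_force: [1.1, 0.2, -1.8]
grip_width: 0.0871
grip_force: 0.0
```

{"name": "drive_tool", "arguments": {"deltas": [[[10,34,0,0,0,0],[8,24,0,0,0,0],[3,12,0,0,0,0],[0,2,0,0,0,0],[0,0,0,0,0,0],[0,0,0,0,0,0]]]}}

```text
time: 26.93
position: [0.4497, 0.2851, 0.2374]
tool_rot: [0.0, 1.0, -0.0, 0.0]
ft_force: [0.3, -0.2, 0.4]
grip_width: 0.0869
grip_force: 0.0
```

```bash
python3 - <<'E'
from h import *
c,o=grab("wrist","w7"); print(o["time"],o["position"].round(4),R.from_quat(o["tool_rot"]).as_matrix().round(4).tolist())
im=c["img"].astype(int); m=((im[:,:,0]>130)&(im[:,:,1]<80))[:240]
n,l,s,ct=cv2.connectedComponentsWithStats(m.astype(np.uint8));i=1+s[1:,4].argmax();x,y,w,h,_=s[i];print(s[i]); print(ground(c,[(x+w/2,y+h-w/2)],.116,o))
E
```

```text
26.9333 [0.4497 0.2851 0.2374] [[-1.0, 0.0008, 0.0001], [0.0008, 1.0, -0.0007], [-0.0001, -0.0007, -1.0]]
[ 238  177   38   36 1075]
[[0.45212871 0.28445816 0.116     ]]
```

View pics/w7.png

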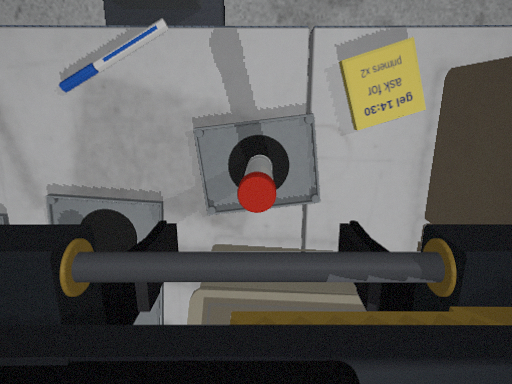

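The tube stands upright in the small tray, cap at (257,192). The left tray is now free, pad near (107,235), front corners (49,196) and (163,201).

{"name": "drive_tool", "arguments": {"deltas": [[[-0.5,0,15,0,0,0],[0,0,35,0,0,0],[0,0,35,0,0,0],[0,0,25,0,0,0],[0,0,14,0,0,0],[0,0,6,0,0,0],[0,0,0,0,0,0],[0,0,0,0,0,0]]]}}

```text
time: 27.65
position: [0.4508, 0.2854, 0.1077]
tool_rot: [0.001, 1.0, 0.0, 0.0]
ft_force: [0.0, 0.6, 0.4]
grip_width: 0.0869
grip_force: 0.0
```

{"name": "drive_tool", "arguments": {"deltas": [[[0,0,0,0,0,0],[0,0,0,0,0,0],[0,0,0,0,0,0],[0,0,0,0,0,0],[0,0,0,0,0,0],[0,0,0,0,0,0],[0,0,0,0,0,0],[0,0,0,0,0,0]]], "gripper": 0, "squeeze": 15}}

```text
time: 28.32
position: [0.4499, 0.2861, 0.1074]
tool_rot: [-0.0, 1.0, 0.0, 0.0]
ft_force: [0.8, 0.7, -0.2]
grip_width: 0.0417
grip_force: 0.0
```

{"name": "drive_tool", "arguments": {"deltas": [[[0,0,0,0,0,0],[0,0,0,0,0,0],[0,0,0,0,0,0],[0,0,0,0,0,0],[0,0,0,0,0,0],[0,0,0,0,0,0]]]}}

```text
time: 28.82
position: [0.4499, 0.2861, 0.1073]
tool_rot: [-0.0, 1.0, 0.0, -0.0]
ft_force: [-0.6, 0.5, -1.0]
grip_width: 0.0326
grip_force: 15.0
```

{"name": "drive_tool", "arguments": {"deltas": [[[0,0,-15,0,0,0],[0,0,-30,0,0,0],[0,0,-35,0,0,0],[0,0,-35,0,0,0],[0,0,-20,0,0,0],[0,-15,0,0,0,0],[0,-30,0,0,0,0],[0,-36,0,0,0,0]]]}}

```text
time: 29.48
position: [0.45, 0.2055, 0.243]
tool_rot: [-0.002, 1.0, 0.0, 0.001]
ft_force: [0.5, 0.2, 0.4]
grip_width: 0.0325
grip_force: 15.0
```

{"name": "drive_tool", "arguments": {"deltas": [[[0,-36,0,0,0,0],[-8,-33,0,0,0,0],[-20,-26,0,0,0,0],[-25,-12,0,0,0,0],[-20,-1,0,0,0,0],[-12,0,0,0,0,0],[-4,0,0,0,0,0],[0,0,0,0,0,0]]]}}

```text
time: 30.15
position: [0.5395, 0.0969, 0.242]
tool_rot: [-0.0, 1.0, -0.0, -0.0]
ft_force: [0.2, -0.2, 0.1]
grip_width: 0.0329
grip_force: 15.0
```

{"name": "drive_tool", "arguments": {"deltas": [[[0,0,0,0,0,0],[0,0,0,0,0,0]]]}}

```text
time: 30.32
position: [0.5375, 0.0976, 0.2421]
tool_rot: [-0.001, 1.0, 0.0, -0.001]
ft_force: [-0.6, 0.3, -0.5]
grip_width: 0.0325
grip_force: 15.0
```

```bash
python3 - <<'E'
from h import *
c,o=grab("wrist","w8"); print(o["time"],o["position"].round(4),R.from_quat(o["tool_rot"]).as_matrix().round(4).tolist())
E
```

```text
30.3167 [0.5375 0.0976 0.2421] [[-1.0, -0.0013, -0.002], [-0.0013, 1.0, 0.0], [0.002, 0.0, -1.0]]
```

View pics/w8.png

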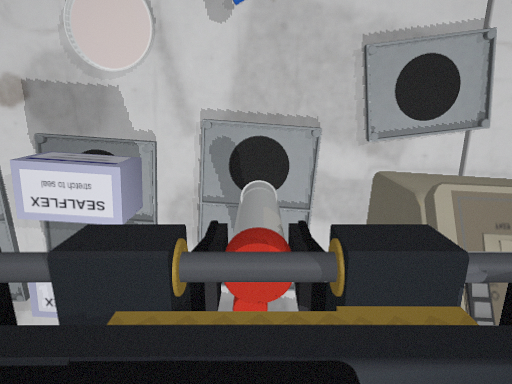

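The tube is over the left tray. The pad is at (259,166), front corners (202,121) and (320,129). The carton sits in the middle tray at (78,187).

```bash
python3 - <<'E'
from h import *
c=eyes.camera("wrist");o=sensors.get_obs()
g=lambda p,z:ground(c,p,z,o)[:,:2].round(4)
q=g([(202,121),(320,129)],.01);d=q[1]-q[0];d/=np.linalg.norm(d);print(o["position"],"bay",q.mean(0)+.0505*np.array([d[1],-d[0]]),"pad",g([(259,165.5)],.004))
print("carton top",g([(12,161),(136,157),(127,220),(16,215)],.066).tolist())
E
```

```text
[0.53787152 0.09755873 0.24231266] bay [0.54059538 0.09825112] pad [[0.5377 0.0992]]
carton top [[0.5222, -0.1439], [0.5179, -0.0221], [0.5837, -0.0377], [0.5783, -0.1506]]
```

{"name": "drive_tool", "arguments": {"deltas": [[[-1.2,0.6,15,0,0,0],[0,0,35,0,0,0],[0,0,35,0,0,0],[0,0,25,0,0,0],[0,0,12,0,0,0],[0,0,6,0,0,0],[0,0,3,0,0,0],[0,0,0,0,0,0]]]}}

```text
time: 31.08
position: [0.5402, 0.0979, 0.1115]
tool_rot: [-0.0, 1.0, -0.0, 0.0]
ft_force: [0.6, -0.1, 0.2]
grip_width: 0.0328
grip_force: 15.0
```

{"name": "drive_tool", "arguments": {"deltas": [[[0,0,1,0,0,0],[0,0,0,0,0,0],[0,0,0,0,0,0],[0,0,0,0,0,0]]]}}

```text
time: 31.42
position: [0.5407, 0.0977, 0.1112]
tool_rot: [-0.0, 1.0, -0.0, 0.001]
ft_force: [-0.5, 0.1, -0.5]
grip_width: 0.0325
grip_force: 15.0
```

{"name": "drive_tool", "arguments": {"deltas": [[[1.2,0,2,0,0,0],[0,0,1.2,0,0,0],[0,0,0,0,0,0],[0,0,0,0,0,0]]]}}

```text
time: 31.75
position: [0.5392, 0.0977, 0.1073]
tool_rot: [-0.0, 1.0, -0.0, 0.0]
ft_force: [0.0, -0.3, 0.5]
grip_width: 0.0325
grip_force: 15.0
```

{"name": "drive_tool", "arguments": {"deltas": [[[0,0,0,0,0,0],[0,0,0,0,0,0],[0,0,0,0,0,0],[0,0,0,0,0,0],[0,0,-5,0,0,0],[0,0,-30,0,0,0],[0,0,-38,0,0,0],[0,0,-38,0,0,0]]], "gripper": 100}}

```text
time: 32.42
position: [0.5381, 0.0977, 0.2188]
tool_rot: [-0.0, 1.0, 0.0, -0.002]
ft_force: [0.8, 0.6, -0.0]
grip_width: 0.078
grip_force: 0.0
```

{"name": "drive_tool", "arguments": {"deltas": [[[0,0,-35,0,0,0],[20,25,0,0,0,0],[25,30,0,0,0,0],[25,30,0,0,0,0],[25,30,0,0,0,0],[15,30,0,0,0,0],[0,20,0,0,0,0],[0,0,0,0,0,0]]]}}

```text
time: 33.08
position: [0.4278, 0.2658, 0.2539]
tool_rot: [-0.002, 1.0, 0.001, 0.001]
ft_force: [0.8, -0.3, -0.1]
grip_width: 0.0872
grip_force: 0.0
```

{"name": "drive_tool", "arguments": {"deltas": [[[0,0,0,0,0,0],[0,0,0,0,0,0],[0,0,0,0,0,0]]]}}

```text
time: 33.33
position: [0.4293, 0.2617, 0.2531]
tool_rot: [0.0, 1.0, -0.0, -0.0]
ft_force: [0.4, 0.4, -0.2]
grip_width: 0.0871
grip_force: 0.0
```

```bash
python3 - <<'E'
from h import *
c,o=grab("top","top2",(155,150,365,250),3.8); print(o["time"],o["position"])
E
```

```text
33.3333 [0.42927238 0.26165917 0.25312993]
```

View pics/top2.png

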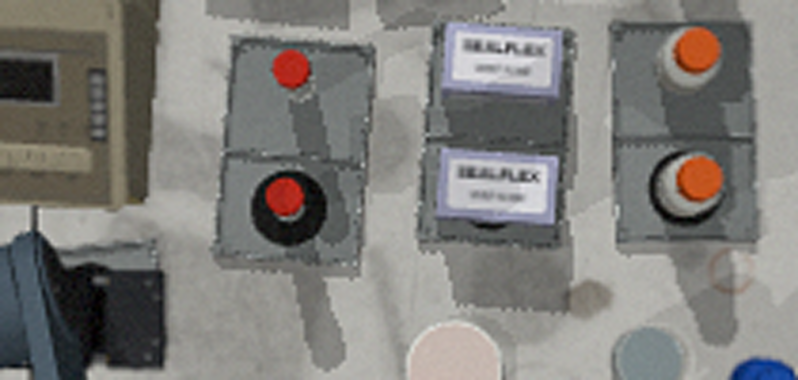

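All three items stand upright in their trays. I'll check their offsets against the pads and the fixed items.

```bash
python3 - <<'E'
from h import *
c=eyes.camera("top")
g=lambda p,z:ground(c,np.array(p)/3.8+[155,150]-.37,z)[:,:2]
print("tube",g([(285,197),(291,69)],.116),"pad",g([(289,208)],.004))
print("bottle",g([(700,178),(697,49)],.109),"pad",g([(686,187.5)],.004))
for p in ([(439,148),(559,155),(554,224),(435,216)],[(446,22),(565,30),(560,97),(444,91)]):
    q=g(p,.066);v=q[1]-q[0]+q[2]-q[3];print("carton",q.mean(0),np.arctan2(v[0],-v[1]))
E
```

```text
tube [[0.53839474 0.09351166]
 [0.65237791 0.08966153]] pad [[0.53643005 0.0982373 ]]
bottle [[ 0.55759297 -0.27446008]
 [ 0.67364776 -0.27312295]] pad [[ 0.5576379  -0.27741911]]
carton [ 0.55346567 -0.09523373] -0.058079156687316176
carton [ 0.66915454 -0.10158419] -0.0541987875244465
```

```bash
python3 -c "
from rig import ticket; print(ticket.hand_in())"
```

```text
the job is handed in; nothing more can be done
None
```

The job is handed in: the bottle, carton and tube each stand upright in the front bay of the matching tray, within about 3–4 mm of the pad centres by the top camera, and the beaker and dish were not touched; it took about 33 s on the robot's clock, and the verdict was not shown.

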